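# Gauge two module plates and slot the good one

## Robot

A 7-joint arm with a two-finger parallel gripper is mounted at the origin on a cart in front of the work surface, level with it; the furniture and walls round the work are solid. World frame = base frame: x ahead of the robot, y to its left, z up, the work surface at z = 0. Lengths are in m, angles in rad, forces in N, time in s.
With the tool pointing down it reaches from about 0.375 to 0.925 m from the base axis. Payload 3.1 kg.
Tool frame: the origin (TCP) lies at the very end of the fingers, on their centre line; the grasp point (between the pads) lies 19 mm behind it; z points along the fingers, y is the line along which they close (so a half turn about z gives the same grasp; the last joint's range is limited). The gripper opens to 85 mm and grips with 20 to 120 N. Pads are 22 mm wide; open, the fingers measure 114 mm over their backs; the gripper's body (76 mm by 85 mm) begins 54 mm behind the grasp point. The pads swing forward as they close: fully open they stand 13 mm farther back than shut.
Start: joints at [-1.417, 0.383, 0.044, 1.598, -0.018, 1.161, -0.05], TCP at [0.162, 0.63, 0.231] pointing down, gripper open.
Joint ranges: [-2.61, 2.61], [-0.41, 2.15], [-1.48, 1.57], [0, 2.5], [-1.57, 4.71], [0.05, 1.97], [-2.85, 2.85]. Speed limits (rad/s): [2.79, 2.79, 3.14, 3.14, 3.14, 3.14, 3.14].

## Interface

Orientations are given as a unit quaternion [x, y, z, w].
In Python, from bench import ctrl, viewer, get_state gives the robot as it stands (ctrl), with the cameras (viewer) and the readings as plain functions. Calls block until the motion is done:
- ctrl.move_ptp(position, orientation): joint-space move of the TCP to a pose.
- ctrl.movel(position, orientation=None, speed=0.15): straight line of the TCP; orientation=None keeps the orientation; speed is the mean speed in m/s.
- ctrl.move_j(angles): joint-space move.
- ctrl.move_gripper(opening, effort=None): finger opening in m; effort is the grip in N (None keeps the last); returns when the fingers have stopped.
- ctrl.pause(seconds).
- ctrl.inverse_kinematics(position, orientation): joint angles nearest the present ones, or None.
- get_state(): the state.
- viewer.read_camera(name): name is "scene" or "top"; returns the picture (400x640x3 uint8, red, green, blue); there is no depth.
- viewer.camera_params(name): a dict with "K" (3x3 intrinsics, pixels), "dist_coeffs" ([k1, k2, p1, p2, k3] as OpenCV has them; the pictures are not rectified), "camera_from_world" (4x4, takes a point from world to camera coordinates). Camera axes: x right, y down, z forward; pixel columns grow to the right and rows downward; lengths in m; the calibration is good to about 2 mm. A picture is of the moment at which its call begins. camera_params takes no time and is no camera call.
A pose or a line that the arm cannot do raises ctrl.MotionError and nothing moves.
- ctrl.sign_off(): hands the job in; it is judged then, once.
The state is a dict: "time_s": time; "qpos": joint angles; "joint_vel": joint speeds; "effort": joint torques, N m; "eef_pos": TCP position; "tcp_rot": TCP orientation; "ft_force": force on the tool from outside, world axes, zero at the start; "ft_torque": the same for the moment, N m; "finger_gap": finger opening in m; "grasp_force": force on a finger pad.
Only numpy, scipy, OpenCV 4.12 (cv2) and the standard library are available. Lean on these libraries where they do the work, as an engineer would, in place of code of your own. Each camera call takes 0.05 s, during which the arm holds its last target. There are 200 camera calls.

## Task

Take the plug gauge from its stand and try it in the bores of the two aluminium plates on the inspection stand to find the one it goes right through. Stand the gauge back in its stand, slide the plate that passed fully home into the slot of the grey chassis, and let go. Leave the plate that fails lying on the inspection stand, never force the gauge, and do not disturb the other things on the bench.

Things in the scene. Friction and masses are not known exactly. Their poses are not given: they have to be found in the camera images.
- gauge: Steel plug gauge, 118 mm tall, 0.18 kg, upright. Origin: centre of the pin's lower end face, z up its axis. z 0 to 40 mm: pin, 24 mm diameter, 1 mm chamfer at the tip; 40 to 48: collar, 40 mm diameter; 48 to 118: dark round handle, 22 mm diameter. Starts hanging in gauge_stand, the collar resting on its top.
- gauge_stand: Fixed black block 64 x 64 mm, 50 mm tall, on a thin 84 mm square foot. Origin: centre of its underside on the worktop. In the middle of its top a 30 mm hole, 46 mm deep, with a 2 mm chamfer. With the gauge back in it, the gauge's origin is 10 mm above this origin.
- stand: Fixed inspection stand: base plate 150 (x) x 230 (y) x 6 mm, origin centre of its underside on the worktop. Two places, at y = +60 and -60 mm, each a pair of rails along x, 140 mm long, 10 mm wide, 23 mm either side of the place's middle, tops 30 mm above the worktop. Under a bore 24 mm are free down to the base plate.
- plate_1: Flat aluminium plate 140 (x) x 64 (y) x 12 (z) mm, 0.25 kg, one round bore through its middle. Origin: centre of the underside, on the bore axis. Starts flat on either pair of the stand's rails, x roughly along them, underside 30 mm up. One of the two plates has a 26.4 mm bore (passes the gauge), the other 21 mm (stops it at the mouth); else alike. Either end may enter the slot first.
- plate_2: Flat aluminium plate 140 (x) x 64 (y) x 12 (z) mm, 0.25 kg, one round bore through its middle. Origin: centre of the underside, on the bore axis. Starts flat on either pair of the stand's rails, x roughly along them, underside 30 mm up. One of the two plates has a 26.4 mm bore (passes the gauge), the other 21 mm (stops it at the mouth); else alike. Either end may enter the slot first.
- plate_1_bore (a point): Centre of the upper mouth of the bore of plate_1, 12 mm above the plate's origin.
- plate_2_bore (a point): Centre of the upper mouth of the bore of plate_2, 12 mm above the plate's origin.
- chassis: Fixed grey block 88 (x) x 96 (y) x 45 mm; origin under its middle on the worktop. Slot open to -x, running along +x: 67 mm wide, 15 high, floor 24 mm up, mouth at x = -40, back stop at x = +40 mm. Flared cheeks beside the mouth (77 mm apart in front) and a flared lip above it reach to x = -52. A tongue 40 mm wide, its top 24 mm up, reaches from the mouth to x = -88.
- slot_mouth (a point): Middle of the slot's mouth at floor level, in the chassis frame (-40, 0, 24) mm; axes as the chassis.
- slot_home (a point): Where a plate's origin lies when it is fully home against the back stop: in the chassis frame (-30, 0, 24) mm; axes as the chassis. 60 mm of the plate's length then still stands out of the mouth.
- solder_reel: Bystander: reel of solder wire, 54 mm across, 40 mm tall, standing on the worktop; origin centre of its underside.
- flux_bottle: Bystander: orange bottle with black cap, 38 mm across, 83 mm tall, upright; origin centre of its underside.
- alu_case: Bystander: small closed aluminium housing 54 x 87 x 30 mm, lying flat; origin centre of its underside.

How it is judged:
On the way, in this order (a step that is already met when the one before it is completed fails the run):
1. the held gauge's tip has gone right through the bore of the plate that passes it, at least 3 mm out below its underside (z of gauge in the frame of plate_2 below -0.003 m and horizontal distance between gauge and plate_2 below 0.005 m and contact force between the fingers and gauge above 0.5 N), for 0.1 s.
2. after that, the plate that passed is fully home in the slot (distance between plate_2 and slot_home below 0.006 m and angle between the x axis of plate_2 and the x axis of chassis, either way round below 0.06 rad and angle between plate_2's own z axis and vertical below 0.12 rad), for 0.1 s.
At the end, for the whole second after the job is handed in: Larger-bore plate in the slot, origin within 6 mm of slot_home and aligned within 0.06 rad; gauge upright in its stand, origins within 15 mm; failing plate flat on the rails, underside 27 to 34 mm up, centre within 85 mm of the stand's middle; all at rest (all of step 2 and linear speed of each of plate_1, plate_2, gauge below 0.01 m/s and distance between gauge and gauge_stand below 0.015 m and angle between each of gauge, plate_1's own z axis and vertical below 0.06 rad and horizontal distance between plate_1 and stand below 0.085 m and z of plate_1 in the frame of stand between 0.027 and 0.034 m); the robot touches nothing.
It fails at once if the plate that fails is brought to the slot (within 60 mm of home) (distance between plate_1 and slot_home below 0.06 m).
It fails at once if the gauge is forced: pressed on the plate that fails with more than 50 N (contact force between gauge and plate_1 above 50 N).
It fails at once if a bystander (solder reel, flux bottle or aluminium housing) is moved more than 30 mm (distance of any of solder_reel, flux_bottle, alu_case from where it was at the start of the episode above 0.03 m).
It also fails if it takes over 72 s, if anything falls off the work surface, if the arm or the gripper's body presses on something with over 40 N, if the wrist force passes 120 N, or if a joint passes its speed limit or range.

## Working session

There is one attempt and no reset: what is moved stays moved. The work goes in short steps, each a Python script; the robot and the scene stay as the last script left them, time stands still between calls to the robot, and variables do not carry over. Pictures are saved under pics/ and viewed, at most 11 in all, crops included, and the job is handed in when it is done.

```bash
ls; mkdir -p pics
python3 - <<'E'
from bench import ctrl, viewer, get_state
import cv2,numpy as np
for n in("scene","top"):
    im=viewer.read_camera(n);cv2.imwrite(f"pics/{n}0.png",im[:,:,::-1]);p=viewer.camera_params(n)
    print(n,p["K"],p["dist_coeffs"]);T=np.array(p["camera_from_world"]);print(np.round(T,4).tolist(), -T[:3,:3].T@T[:3,3])
s=get_state();print(s)
E
```

```text
bench.py
pics
scene [[368.10179919   0.         322.97597362]
 [  0.         368.10179919 198.43980865]
 [  0.           0.           1.        ]] [0.0234833 0.        0.        0.        0.       ]
[[0.6363, -0.7712, 0.02, -0.315], [-0.4981, -0.4306, -0.7527, 0.3093], [0.5891, 0.469, -0.6581, 1.1126], [0.0, 0.0, 0.0, 1.0]] [-0.30082657 -0.63149376  0.97131084]
top [[378.24008925   0.         312.67720553]
 [  0.         378.24008925 203.75867293]
 [  0.           0.           1.        ]] [-0.08375117  0.          0.          0.          0.        ]
[[0.004, -0.9997, -0.0238, 0.0566], [-0.9971, -0.0022, -0.0755, 0.5095], [0.0755, 0.0241, -0.9969, 1.4612], [0.0, 0.0, 0.0, 1.0]] [0.39759095 0.02253682 1.49645431]
{'time_s': 0.1, 'qpos': array([-1.41680524,  0.38375658,  0.04387133,  1.59944736, -0.01790096,
        1.16122021, -0.04989671]), 'joint_vel': array([-2.27804196e-05, -2.83934031e-03, -2.30156174e-04, -4.24994330e-03,
       -9.30901988e-04,  6.74090502e-05, -5.36930838e-04]), 'effort': array([ 2.60860346e-03, -4.34723961e+01,  1.02931917e+00, -2.50452483e+01,
        1.08911534e-02,  5.42869107e-03, -1.20451531e-05]), 'eef_pos': array([0.16174535, 0.62864996, 0.22999709]), 'tcp_rot': array([ 1.25538302e-01,  9.92088024e-01, -1.21641482e-03, -8.33752161e-05]), 'ft_force': array([ 0.3654774 ,  0.15731397, -0.18164957]), 'ft_torque': array([ 0.032356  , -0.02223884, -0.03015841]), 'grasp_force': 0.0, 'finger_gap': 0.08547399462894124}
```

View pics/top0.png

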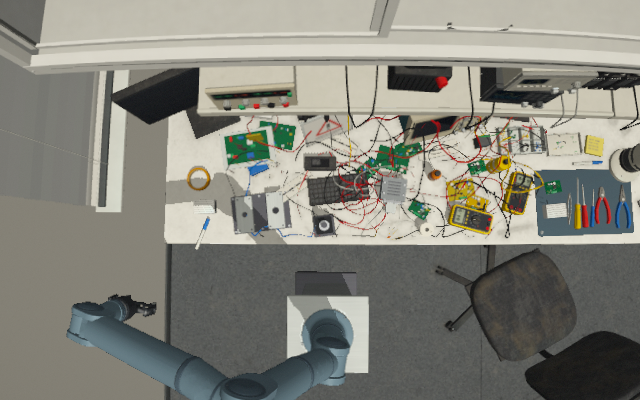

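View pics/scene0.png

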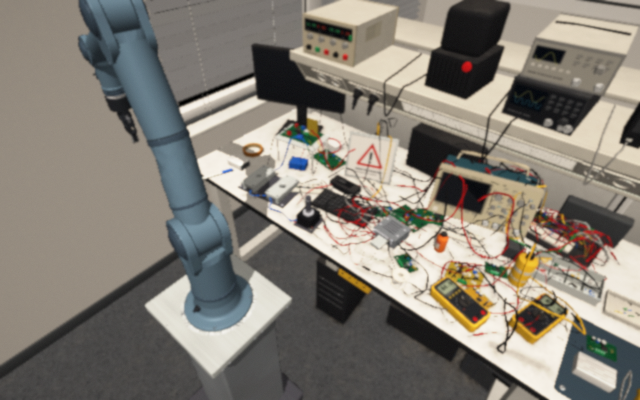

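The top view shows the inspection stand with both plates near (262,213), the gauge stand near (323,225), and a grey block near (392,190). I'll crop and enlarge this area.

Run:
```python
import cv2
a=cv2.imread("pics/top0.png")[145:250,220:450];cv2.imwrite("pics/topc.png",cv2.resize(a,None,fx=3.4,fy=3.4,interpolation=cv2.INTER_CUBIC))
a=cv2.imread("pics/scene0.png")[140:300,235:455];cv2.imwrite("pics/scenec.png",cv2.resize(a,None,fx=3.6,fy=3.6,interpolation=cv2.INTER_CUBIC))
```

```text
(no output)
```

View pics/topc.png

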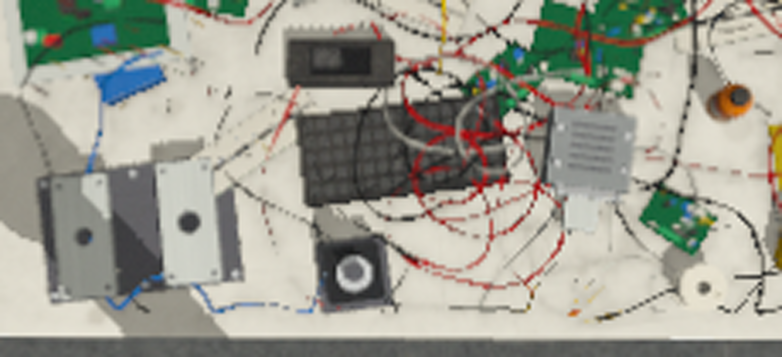

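View pics/scenec.png

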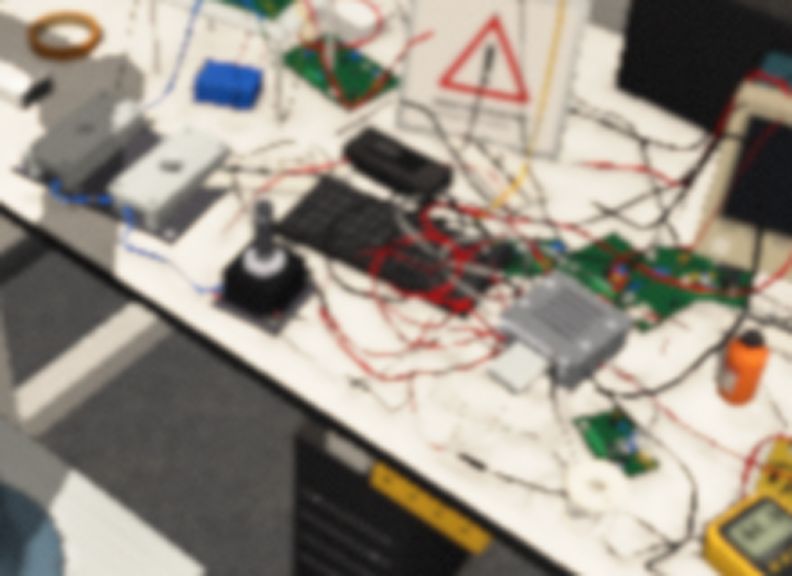

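The top crop shows the two plates with bores at about (245,214) and (275,210) in full-picture pixels. The gauge is at (323,225). The chassis is at about (394,190), with its tongue toward the robot near (390,207). The reel is at (427,230) and the bottle at (435,174). I'll enlarge the stand and the chassis to set up the masks.

Run:
```python
import cv2,numpy as np
t=cv2.imread("pics/top0.png");s=cv2.imread("pics/scene0.png")
def c(im,x,y,w,h,f=7):return cv2.resize(im[y:y+h,x:x+w],None,fx=f,fy=f,interpolation=cv2.INTER_NEAREST)
A=np.hstack([c(t,228,185,66,42),c(t,374,170,44,42)]);B=np.hstack([c(s,238,160,66,42),c(s,370,212,44,42)])
cv2.imwrite("pics/comp.png",np.vstack([A,B]))
g=t[:,:,1]
for r in(190,200,206,214,222,226):print(r,g[r,228:294])
for r in(178,186,194,200,206):print(r,g[r,374:418])
```

```text
190 [146 146 147 146 115 111 140 146 146 143 143 143 144 144 144 160 169 166
 159 134 147 163 196 208 210 213 215 216 216 218 218 217 217 217 217 212
 165 137 138 139 144 146 148 148 147 147 146 143 141 171 196 207 209 208
 207 208 208 209 209 196 179 123 133 190 172 165]
200 [149 149 130  90  87  83  81 122 125 116 131 140 141 140 139 138 188 202
 201 202 201 202 203 165 113  99 101  97  98  99  98  98  99  97  98  98
  97  74 174 203 206 205 207 207 207 208 206 206 204 203 204 204 204 204
 186 206 211 212 168 134 146 182 182 143 137 199]
206 [148 149 149 120  64  63  63 106 136 141 140 139 142 142 139 139 141 142
 140 138 159 193 203 191 133  95  97  98  98  99  99  97  98  97  97  97
  96  98 114 196 207 206 206 208 208 209 189 192 202 204 204 204 204 205
 203 154 109 100 102 101 104 173 212 217 216 213]
214 [149 149 148 147 116  64  63  76 122 142 143 143 143 132  97  66  63  63
  66 125 143 144 143 141 127  88  62  63  63  61  64  63  89  97  98 100
 100  98  98 148 199 208 207 208 209 206 202 196 197 205 206 206 206 206
 206 205 139 100  99  98  99  99 186 216 220 219]
222 [217
[... 757 characters left out ...]
9 154 152 151 152 152 152 143 151 150 148
 145 146 144 141 138 136 136 130 136 149 151 155 166 160 173 205 212 212
 208 204 199 189 196 211 209 204]
194 [213 208 124  86 134  85  52 153 151 155 163 151 150 138 131 134 132 128
 123 121 112 120 121 127 128 137 151 146 149 177 154 175 211 214 213 212
 213 212 210 208 206 204 180 106]
200 [209 211 189  47  23 115 188 168 171 137 178 177 169 171 168 170 170 170
 170 170 152 161 149 146 152 148 155 151 152 152 165 195 203 186 137 111
  40 122 141  44  44  68 111 138]
206 [210 144 195 216 218 217 214 207 163 129 123 117 211 207 208 207 210 208
 207 207 209 209 195 197 196 185 182 121 194 194 195 197 201 200 180 125
 102 102  99 101  98  94  96  99]
```

View pics/comp.png

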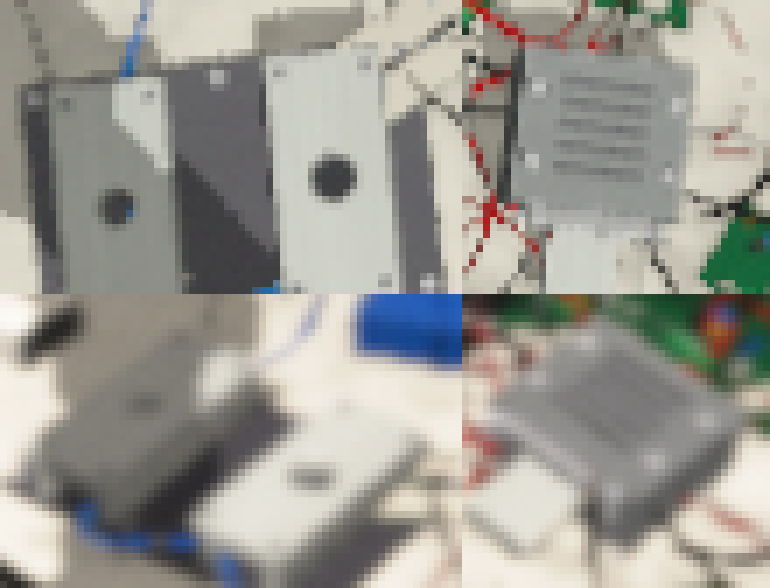

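The right plate's bore, at about (275,210), looks about 6.5 px across against 5 px for the left one. I'll try the right plate first, but the gauge decides. Next I'll measure positions in both views.

```bash
cat > h.py <<'E'
import cv2,numpy as np
from bench import ctrl, viewer, get_state
P={n:viewer.camera_params(n) for n in("scene","top")}
def ray(n,uv):
    p=P[n];T=np.array(p["camera_from_world"]);q=cv2.undistortPoints(np.array(uv,float).reshape(1,1,2),np.array(p["K"]),np.array(p["dist_coeffs"])).ravel()
    d=T[:3,:3].T@np.array([q[0],q[1],1]);return -T[:3,:3].T@T[:3,3],d/np.linalg.norm(d)
def onz(n,uv,z):
    o,d=ray(n,uv);return o+d*(z-o[2])/d[2]
def tri(uvt,uvs):
    (o1,d1),(o2,d2)=ray("top",uvt),ray("scene",uvs)
    k=np.linalg.lstsq(np.c_[d1,-d2],o2-o1,rcond=None)[0];a,b=o1+k[0]*d1,o2+k[1]*d2
    return (a+b)/2,np.linalg.norm(a-b)
def proj(n,p):
    T=np.array(P[n]["camera_from_world"]);r=cv2.Rodrigues(T[:3,:3])[0]
    return cv2.projectPoints(np.array(p,float).reshape(-1,1,3),r,T[:3,3],np.array(P[n]["K"]),np.array(P[n]["dist_coeffs"]))[0].reshape(-1,2)
def blob(im,x,y,w,h,lo,hi,f=6):
    """largest blob with grey in [lo,hi] in the upsampled window: centre px, area px^2, ellipse"""
    c=cv2.resize(cv2.cvtColor(im[y:y+h,x:x+w],cv2.COLOR_RGB2GRAY),None,fx=f,fy=f,interpolation=cv2.INTER_CUBIC)
    cs=cv2.findContours(cv2.inRange(c,lo,hi),cv2.RETR_EXTERNAL,cv2.CHAIN_APPROX_NONE)[0];k=max(cs,key=cv2.contourArea)
    e=cv2.fitEllipse(cv2.convexHull(k));s=lambda q:np.array(q)/f-0.5+0.5/f
    return s(e[0])+[x,y],np.array(e[1])/f,cv2.contourArea(k)/f/f
E
python3 - <<'E'
from h import *
t=cv2.imread("pics/top0.png")[:,:,::-1];s=cv2.imread("pics/scene0.png")[:,:,::-1]
for nm,wt,lt,ws,ls in(("R",(269,204,13,13),150,(276,180,14,9),150),("L",(239,208,12,12),105,(252,170,13,8),95)):
    a=blob(t,*wt,0,lt);b=blob(s,*ws,0,ls);print(nm,a,b,tri(a[0],b[0]),onz("top",a[0],.042),onz("scene",b[0],.042))
a=blob(t,314,215,20,20,130,255);b=blob(s,298,205,20,15,130,255)
print("collar",a,b,tri(a[0],b[0]),onz("top",a[0],.058),onz("scene",b[0],.058))
def edges(im,n,rows,c0,c1,lev,z,side):
    g=cv2.cvtColor(im,cv2.COLOR_RGB2GRAY).astype(float);pts=[]
    for r in rows:
        w=g[r,c0:c1];i=np.where((w[:-1]-lev)*(w[1:]-lev)<0)[0]
        if len(i):
            i=i[side];pts.append(onz(n,(c0+i+(lev-w[i])/(w[i+1]-w[i]),r),z)[:2])
    pts=np.float32(pts);l=cv2.fitLine(pts,cv2.DIST_HUBER,0,.01,.01).ravel()
    if l[0]<0:l[:2]*=-1
    res=np.abs((pts-l[2:])@[-l[1],l[0]]);return l,np.round(np.median(res)*1e3,2)
print("plateR",edges(t,"top",range(196,222),262,274,150,.042,0),edges(t,"top",range(196,222),280,290,150,.042,-1))
print("chassis",edges(t,"top",range(180,199),378,386,110,.045,-1),edges(t,"top",range(180,199),400,412,187,.045,0))
for r in range(180,199,3):print(t[r,376:410,1])
for cc in(392,396):print(t[165:215,cc,1])
print([onz("top",(u,v),.045).round(3) for u,v in((394,178),(393,201),(390,211))])
for i in range(190,202):print(s[i,300:318,1])
for i in range(216,236):print(t[i,314:335,1])
E
```

```text
R (array([275.15327835, 209.93780136]), array([6.52763748, 6.7616539 ]), 33.27777777777778) (array([282.4156119 , 186.00766691]), array([1.8015008 , 3.87049675]), 4.638888888888888) (array([0.48399136, 0.2022288 , 0.04076697]), np.float64(0.0014741605233638982)) [0.48340452 0.2026055  0.042     ] [0.48343775 0.20056878 0.042     ]Traceback (most recent call last):
  File "<stdin>", line 4, in <module>
  File "h.py", line 19, in blob
    cs=cv2.findContours(cv2.inRange(c,lo,hi),cv2.RETR_EXTERNAL,cv2.CHAIN_APPROX_NONE)[0];k=max(cs,key=cv2.contourArea)
                                                                                           ~~~^^^^^^^^^^^^^^^^^^^^^^^^
ValueError: max() iterable argument is empty
```

```bash
cat >> h.py <<'E'
def edges(im,n,rows,c0,c1,lev,z,side):
    """line fit (vx,vy,x0,y0 in world) of a grey-level crossing along picture rows, at height z"""
    g=cv2.cvtColor(im,cv2.COLOR_RGB2GRAY).astype(float);pts=[]
    for r in rows:
        w=g[r,c0:c1];i=np.where((w[:-1]-lev)*(w[1:]-lev)<0)[0]
        if len(i):
            i=i[side];pts.append(onz(n,(c0+i+(lev-w[i])/(w[i+1]-w[i]),r),z)[:2])
    pts=np.float32(pts);l=cv2.fitLine(pts,cv2.DIST_HUBER,0,.01,.01).ravel()
    if l[0]<0:l[:2]*=-1
    return l,np.round(np.median(np.abs((pts-l[2:])@[-l[1],l[0]]))*1e3,2)
E
python3 - <<'E'
from h import *
t=cv2.imread("pics/top0.png")[:,:,::-1];s=cv2.imread("pics/scene0.png")[:,:,::-1]
print("plateR",edges(t,"top",range(196,222),262,274,150,.042,0),edges(t,"top",range(196,222),280,290,150,.042,-1))
print("chassis",edges(t,"top",range(180,199),378,386,110,.045,-1),edges(t,"top",range(180,199),400,412,187,.045,0))
for r in range(180,199,4):print(r,t[r,376:410,1])
for cc in(388,396):print(cc,t[168:215,cc,1])
print([onz("top",(u,v),.045).round(3) for u,v in((394,178),(393,201),(390,211))])
a=blob(t,314,215,20,20,130,255);print("collar",a,onz("top",a[0],.058))
for i in range(190,220,1):print(i,s[i,298:322,1])
b=blob(s,300,205,18,15,130,255)
print("collar",b,tri(a[0],b[0]),onz("scene",b[0],.058))
E
```

```text
plateR (array([0.9948279 , 0.10157433, 0.5013285 , 0.23735215], dtype=float32), np.float32(0.2)) (array([ 0.9702576 , -0.24207479,  0.48447827,  0.1613283 ], dtype=float32), np.float32(4.07))
chassis (array([ 0.9932631 , -0.11588073,  0.56785095, -0.20689723], dtype=float32), np.float32(0.56)) (array([ 0.99302   , -0.11794598,  0.56461567, -0.30267555], dtype=float32), np.float32(0.87))
180 [138 120  43  45  42  62  71 157 152 154 153 153 144 145 145 152 153 153
 153 153 153 153 151 152 153 153 153 151 153 156 161 194 220 220]
184 [136 141 141 141 105  68 145 151 146 147 152 151 132 125 122 123 130 130
 138 144 144 146 150 151 148 151 146 153 189 182 172 206 216 217]
188 [143 144 143 143  60  70 152 149 148 150 150 145 141 139 130 133 132 128
 124 122 112 119 123 130 138 150 150 150 151 157 170 176 175 174]
192 [ 40 138 142 107  79 136 117 189 191 150 149 151 149 147 148 146 143 140
 140 136 136 129 133 133 140 150 151 151 151 164 192 206 205 198]
196 [196 117 136  62  70 158 150 150 150 152 150 149 150 150 149 149 151 150
 149 150 148 147 146 147 151 149 150 154 163 186 216 214 212 
[... 3185 characters left out ...]
 24  28  63 122 174]
215 [ 41  30  26  29  44  75 111 139 161 172 174 164 148 128  94  58  33  26
  20  19  20  41  82 141]
216 [ 31  24  22  24  30  40  59  84 107 121 124 113  93  70  49  33  26  21
  20  16  19  36  73 127]
217 [ 28  19  19  22  24  26  31  42  56  65  66  58  46  36  29  25  19  20
  15  14  19  39  70 113]
218 [28 19 19 19 21 23 23 25 31 31 33 30 30 28 25 23 19 18 14 15 16 34 60 89]
219 [24 19 19 19 18 19 21 24 22 25 26 27 25 26 21 17 17 14 14 16 19 35 57 76]
collar (array([305.71800613, 209.90935771]), array([10.33575948, 16.13668315]), 72.51388888888889) (array([0.42254053, 0.01752525, 0.06666805]), np.float64(0.0076310856893038815)) [0.42679043 0.02651149 0.058     ]
```

The right bore is about 25.4 mm across and centred at (0.4834, 0.2022), and two views put its mouth at z≈0.041. The chassis yaw is about -0.117, with its midline at y≈-0.255 where x=0.566. Next I'll centre the gauge by squeezing it along two axes, then grip and lift it.

```bash
cat >> h.py <<'E'
def q(a):return [np.cos(a/2),np.sin(a/2),0,0]   # tool down, tool x at world yaw a
def st(*m):
    s=get_state();print(*m,"t",round(s["time_s"],2),"p",s["eef_pos"].round(4),"F",s["ft_force"].round(1),"gap",round(s["finger_gap"],4),"g",round(s["grasp_force"],1));return s
E
python3 - <<'E'
from h import *
t=cv2.imread("pics/top0.png")[:,:,::-1]
print("plateR right",edges(t,"top",range(196,224),279,292,150,.042,0))
print(proj("scene",[.4253,.0147,.128]),proj("scene",[.4253,.0147,.058]),"(handle top seen ~308,198)")
print(proj("top",[.4253,.0147,.128]))
for i in range(218,234):print(i,t[i,316:333,1])
for a in(0,np.pi,np.pi/2,-np.pi/2):
    j=ctrl.inverse_kinematics([.4253,.0147,.2],q(a));print(a,None if j is None else np.round(j,2))
a=.1
for a in(.1,.1+np.pi,-.117,-.117+np.pi):
    for p in([.43,.197,.02],[.385,-.233,.02],[.48,-.245,.02]):
        j=ctrl.inverse_kinematics(p,q(a));print(a,p,None if j is None else np.round(j,2))
E
```

```text
plateR right (array([0.99490964, 0.10077132, 0.48134133, 0.17011687], dtype=float32), np.float32(0.25))
[[307.75217228 196.96103378]] [[307.89050464 211.57547058]] (handle top seen ~308,198)
[[323.89702113 224.72385006]]
218 [53 47 40 41 35 32 34 31 46 50 49 50 48 50 48 71 96]
219 [49 47 37 32 34 34 30 34 37 37 47 49 53 50 50 71 98]
220 [ 48  51  44  37  33  65  97 126 130 148  92  54  51  48  49  65  97]
221 [ 48  48  51  37  74 127 138 143 144 189 191 137  67  46  48  52  97]
222 [ 50  49  48  67 124 142 130 116 113 140 198 194 136  67  49  52  93]
223 [ 49  50  41 157 147 114 102 100 101 101 148 200 203 115  49  48  86]
224 [ 52  50  41 189 157 112 100 101 101 104 108 197 209 120  49  49  86]
225 [ 68  48  50 192 193 121  98 101 103 103 105 196 207 118  49  48  77]
226 [ 57  49  50 194 202 139 104 101 105 102 138 197 211 122  49  49  73]
227 [ 51  50  52 154 198 194 173 132 128 152 189 202 186 101  50  50  65]
228 [ 52  49  49  83 195 205 200 194 194 197 203 207 138  63  51  50  62]
229 [ 53  52  49  50 125 173 202 205 206 201 171 141  74  50  51  49  54]
230 [ 55  50  49  49  48 
[... 692 characters left out ...]
9793 [0.43, 0.197, 0.02] [-0.77  0.38  0.28  2.17 -0.18  0.61  1.31]
3.241592653589793 [0.385, -0.233, 0.02] [-0.38  0.54  0.97  2.24 -0.72  0.71  2.77]
3.241592653589793 [0.48, -0.245, 0.02] [-0.27  0.62  0.81  2.03 -0.65  0.77  2.61]
-0.117 [0.43, 0.197, 0.02] [-1.06  0.44  0.62  2.18 -0.43  0.64 -1.82]
-0.117 [0.385, -0.233, 0.02] [-0.35  0.52  0.93  2.24 -0.68  0.69 -0.62]
-0.117 [0.48, -0.245, 0.02] [-0.35  0.68  0.92  2.03 -0.77  0.81 -0.66]
3.024592653589793 [0.43, 0.197, 0.02] [-0.79  0.39  0.3   2.17 -0.2   0.61  1.11]
3.024592653589793 [0.385, -0.233, 0.02] [-0.34  0.52  0.92  2.24 -0.67  0.69  2.51]
3.024592653589793 [0.48, -0.245, 0.02] [-0.21  0.58  0.73  2.03 -0.58  0.74  2.33]
```

Run:
```python
from h import *
print(tri((323.6,224.5),(308,197.8)))
x,y=.4253,.0147
ctrl.move_ptp([x,y,.20],q(np.pi/2));st("pre")
ctrl.movel([x,y,.074],speed=.12);st("down")
ctrl.move_gripper(.0,effort=20);s=st("sq1")
ctrl.move_gripper(.05)
ctrl.movel([x,y,.074],q(0),speed=.1);st("turn")
ctrl.move_gripper(.0,effort=50);st("grip")
ctrl.movel([x,y,.15],speed=.12);st("up")
im=viewer.read_camera("scene");cv2.imwrite("pics/s1.png",im[:,:,::-1])
u,v=proj("scene",[x,y,.1]).round().astype(int)[0];print(u,v)
cv2.imwrite("pics/s1c.png",cv2.resize(im[v-45:v+45,u-60:u+60,::-1],None,fx=6,fy=6,interpolation=cv2.INTER_CUBIC))
```

```text
(array([0.42655529, 0.01537399, 0.1228789 ]), np.float64(0.0010179043715179991))
pre t 2.48 p [0.4258 0.0158 0.2003] F [-0.2 -0.2  0.4] gap 0.0852 g 0.0
down t 3.68 p [0.426  0.0148 0.0745] F [-0.1 -0.1 -0.7] gap 0.0855 g 0.0
sq1 t 4.28 p [0.4256 0.0148 0.0742] F [-0.4  0.4  1.8] gap 0.0211 g 21.0
turn t 6.38 p [0.4253 0.0148 0.074 ] F [ 0.2  0.1 -0.2] gap 0.0501 g 0.0
grip t 6.75 p [0.4253 0.0148 0.0741] F [-0.4  0.9  2.5] gap 0.0207 g 48.7
up t 7.53 p [0.4245 0.0149 0.1494] F [ 0.4  0.  -1.2] gap 0.0207 g 48.9
308 203
```

View pics/s1c.png

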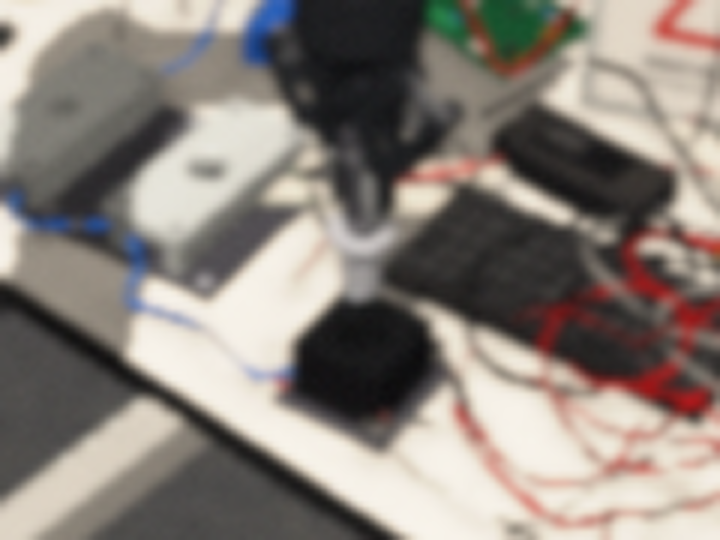

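The gauge hangs straight in the gripper, with its pin above the stand hole near (360,290) in the crop. Next I'll try it in the right plate's bore, lowering in small steps and watching the force.

```bash
cat >> h.py <<'E'
def probe(x,y,z1,dz=.0015,fmax=9,z0=None,speed=.02):
    """lower the held thing in small steps to z1; stop at fmax N above the free reading; returns (reached, last z)"""
    z=z0 or get_state()["eef_pos"][2];f0=get_state()["ft_force"][2]
    while z>z1+1e-6:
        z=max(z1,z-dz);ctrl.movel([x,y,z],speed=speed)
        if get_state()["ft_force"][2]-f0>fmax:return False,z
    return True,z
E
python3 - <<'E'
from h import *
x,y=.4834,.2026
ctrl.movel([x,y,.15],q(0),speed=.2);ctrl.movel([x,y,.114],speed=.1);st("hover")
for dx,dy in((0,0),(0,-.002),(.002,0),(-.002,0),(0,.002),(.002,-.002),(-.002,-.002),(.002,.002),(-.002,.002)):
    ok,z=probe(x+dx,y+dy,.097);s=st((dx,dy),ok)
    if ok:break
    ctrl.movel([x+dx,y+dy,.109],speed=.05)
if ok:
    ok,z=probe(x+dx,y+dy,.085,dz=.003,speed=.04);st("through",ok)
    if ok:ctrl.pause(.3);s=st()
im=viewer.read_camera("scene");u,v=proj("scene",[x,y,.05]).round().astype(int)[0]
cv2.imwrite("pics/s2c.png",cv2.resize(im[v-40:v+40,u-55:u+55,::-1],None,fx=6,fy=6,interpolation=cv2.INTER_CUBIC))
E
```

```text
hover t 9.22 p [0.4833 0.2019 0.1139] F [ 0.4  0.7 -1.1] gap 0.0204 g 48.9
(0, 0) True t 12.22 p [0.4834 0.2026 0.097 ] F [ 0.2  0.5 -1.9] gap 0.0207 g 48.9
through True t 13.22 p [0.4832 0.2025 0.0848] F [ 0.3  0.5 -2.1] gap 0.0203 g 48.9
t 13.53 p [0.4835 0.2026 0.0851] F [ 0.2  0.2 -1.3] gap 0.0205 g 48.9
```

View pics/s2c.png

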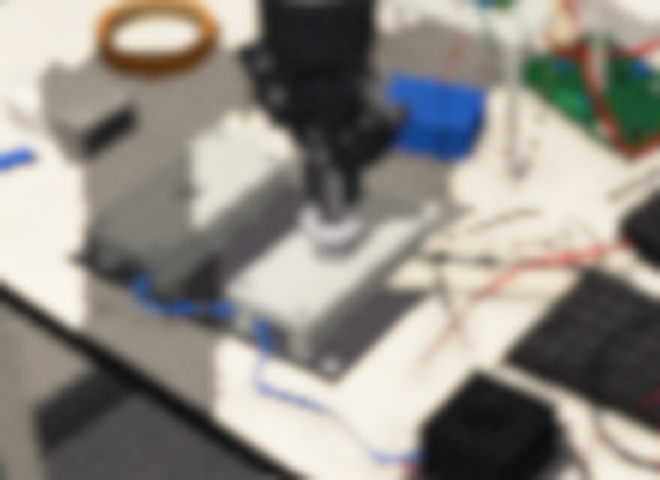

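The pin is through the bore with its collar just above the plate, near (335,225) in the crop, and no force was felt, so the right plate passes. Next I'll return the gauge to its stand, then grip the plate near its robot-side end.

Run:
```python
from h import *
x,y=.4253,.0148
ctrl.movel([.4834,.2026,.155],speed=.15)
ctrl.movel([x,y,.155],q(0),speed=.2);ctrl.movel([x,y,.13],speed=.1);st("over stand")
ok,z=probe(x,y,.0748,dz=.008,speed=.06);st("in",ok)
ctrl.move_gripper(.05);ctrl.movel([x,y,.20],speed=.2);st("free")
im=viewer.read_camera("scene");a=.1012
px,py=np.array([.4834,.2026])-.052*np.array([np.cos(a),np.sin(a)])
ctrl.movel([px,py,.15],q(a),speed=.2);ctrl.move_gripper(.085)
im2=viewer.read_camera("scene")
u,v=proj("scene",[.46,.11,.05]).round().astype(int)[0]
cv2.imwrite("pics/s3c.png",cv2.resize(im2[v-40:v+40,u-55:u+55,::-1],None,fx=6,fy=6,interpolation=cv2.INTER_CUBIC))
st("above plate")
```

```text
over stand t 15.72 p [0.4254 0.015  0.13  ] F [ 0.4 -0.6 -1.8] gap 0.0207 g 49.0
in True t 17.69 p [0.4251 0.0147 0.0748] F [-0.6 -0.6 -1.1] gap 0.0208 g 49.0Traceback (most recent call last):
  File "<stdin>", line 6, in <module>
host.MotionError: the arm cannot follow that straight line within its joint ranges
```

Run:
```python
from h import *
x,y=.4253,.0148
ctrl.movel([x,y,.155],speed=.2);st("free")
a=.1012
px,py=np.array([.4834,.2026])-.052*np.array([np.cos(a),np.sin(a)])
ctrl.move_ptp([px,py,.15],q(a));ctrl.move_gripper(.085)
im2=viewer.read_camera("scene")
u,v=proj("scene",[.46,.11,.05]).round().astype(int)[0]
cv2.imwrite("pics/s3c.png",cv2.resize(im2[v-40:v+40,u-55:u+55,::-1],None,fx=6,fy=6,interpolation=cv2.INTER_CUBIC))
st("above plate")
```

```text
free t 18.71 p [0.425  0.0154 0.1547] F [-1.3  0.4 -0.7] gap 0.05 g 0.0
above plate t 19.96 p [0.4318 0.1971 0.1501] F [-0.5  0.2  0. ] gap 0.0849 g 0.0
```

View pics/s3c.png

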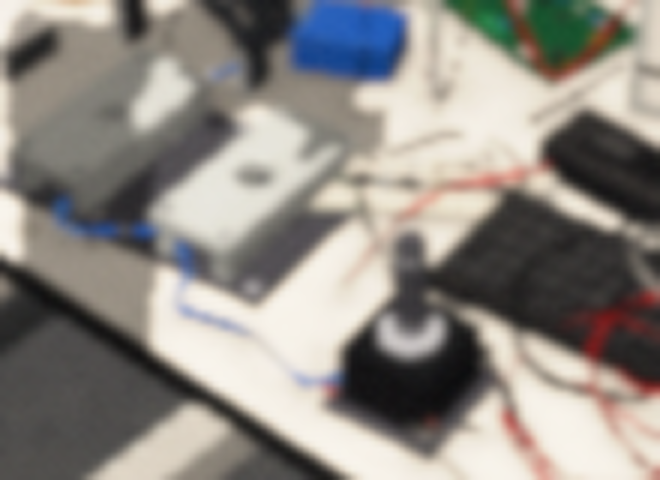

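The gauge stands upright with its collar seated, at (412,330) in the crop. The plate is undisturbed with its bore at (255,172). Next I'll grip and carry it to in front of the slot.

```bash
cat >> h.py <<'E'
C=np.array([.567,-.2549]);U=np.array([.9932,-.1166]);YAW=-.117
def tc(xc,z,yc=0.):   # TCP point for a plate origin at chassis x xc (grasp at plate x -52 mm)
    return [*(C+U*(xc-.052)+yc*np.array([-U[1],U[0]])),z]
E
python3 - <<'E'
from h import *
a=.1012;px,py=np.array([.4834,.2026])-.052*np.array([np.cos(a),np.sin(a)])
for z in(.16,.012):
    j=ctrl.inverse_kinematics(tc(-.14,z),q(YAW));print(z,None if j is None else np.round(j,2))
ctrl.movel([px,py,.04],speed=.15);ok,z=probe(px,py,.013,dz=.009,speed=.06);st("low",ok)
ctrl.move_gripper(0,effort=100);st("grip")
ctrl.movel([px,py,.16],speed=.12);st("lift")
ctrl.move_ptp(tc(-.14,.16),q(YAW));st("pre")
ctrl.movel(tc(-.14,.04),speed=.15);st("low")
im=viewer.read_camera("scene");cv2.imwrite("pics/s4.png",im[:,:,::-1])
u,v=proj("scene",tc(-.05,.05)).round().astype(int)[0]
cv2.imwrite("pics/s4c.png",cv2.resize(im[v-45:v+45,u-60:u+60,::-1],None,fx=6,fy=6,interpolation=cv2.INTER_CUBIC))
E
```

```text
0.16 [-0.84  0.43  1.54  2.19 -0.52  1.01 -0.7 ]
0.012 [-0.33  0.52  0.91  2.26 -0.69  0.66 -0.61]
low True t 21.98 p [0.4318 0.1974 0.0131] F [ 0.5  0.7 -0.1] gap 0.0852 g 0.0
grip t 22.32 p [0.432  0.1975 0.0138] F [-1.9 -0.3  7.9] gap 0.0622 g 107.7
lift t 23.7 p [0.431  0.1971 0.1594] F [ 0.   0.8 -3. ] gap 0.0618 g 109.0
pre t 25.29 p [ 0.3772 -0.2314  0.1599] F [ 0.4  0.9 -3.3] gap 0.0624 g 109.0
low t 26.24 p [ 0.3772 -0.2327  0.0405] F [ 0.1  0.1 -2.5] gap 0.0625 g 109.0
```

View pics/s4c.png

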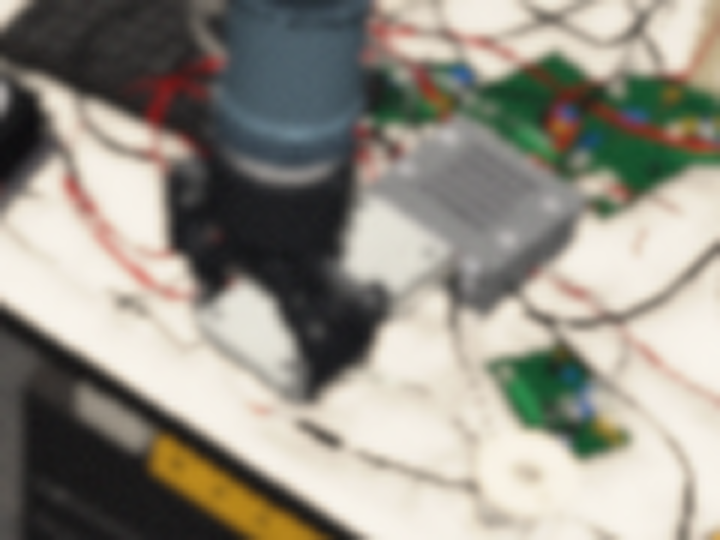

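Run:
```python
from h import *
c=proj("scene",tc(-.05,.05)).round()[0]
N=np.array([-U[1],U[0]])
def cp(xc,yc,z):return ((proj("scene",[*(C+U*xc+N*yc),z])[0]-c)*6+[360,270]).round().tolist()
for n,xc,yc in(("RR",-.21,-.032),("RL",-.21,.032),("FR",-.07,-.032),("FL",-.07,.032)):print(n,cp(xc,yc,.069),cp(xc,yc,.057))
for n,xc,yc,z in(("tongueR",-.088,-.02,.024),("mouthR",-.052,-.02,.024),("tongueL",-.088,.02,.024),("ch FR",-.044,-.048,.045),("ch BR",.044,-.048,.045)):print(n,cp(xc,yc,z))
im=viewer.read_camera("top");o=proj("top",tc(-.09,.04)).round().astype(int)[0];print(o)
cv2.imwrite("pics/t4c.png",cv2.resize(im[o[1]-35:o[1]+35,o[0]-40:o[0]+40,::-1],None,fx=8,fy=8,interpolation=cv2.INTER_CUBIC))
def ct(xc,yc,z):return ((proj("top",[*(C+U*xc+N*yc),z])[0]-o)*8+[320,280]).round().tolist()
for n,xc,yc in(("RR",-.21,-.032),("RL",-.21,.032),("FR",-.07,-.032),("FL",-.07,.032)):print(n,ct(xc,yc,.069))
```

```text
RR [279.0, 386.0] [277.0, 401.0]
RL [190.0, 317.0] [189.0, 332.0]
FR [448.0, 251.0] [445.0, 266.0]
FL [359.0, 190.0] [357.0, 205.0]
tongueR [400.0, 310.0]
mouthR [440.0, 278.0]
tongueL [347.0, 271.0]
ch FR [493.0, 273.0]
ch BR [586.0, 197.0]
[390 225]
RR [380.0, 432.0]
RL [245.0, 416.0]
FR [411.0, 137.0]
FL [277.0, 121.0]
```

View pics/t4c.png

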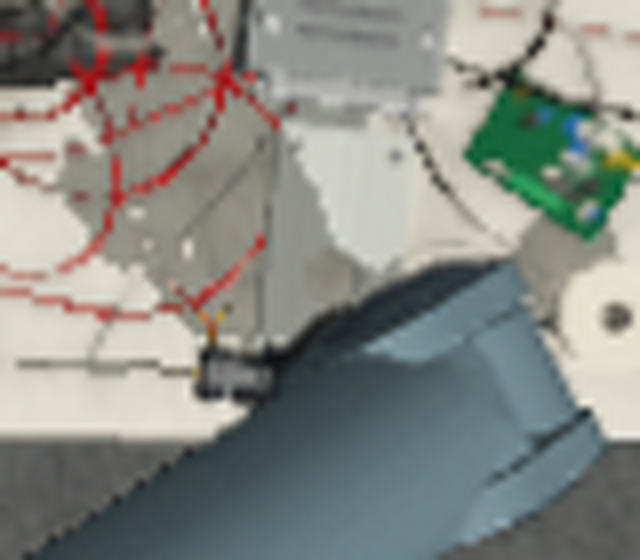

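The top view shows the plate's front edge in line with the slot, spanning x from about 280 to 410 in the crop (predicted 277 to 411). The scene view also agrees with the prediction. Next I'll lower the plate onto the tongue and slide it in with force checks.

Run:
```python
from h import *
x,y,_=tc(-.14,0)
ctrl.movel([x,y,.018],speed=.1)
ok,z=probe(x,y,.0085,dz=.002,fmax=8);st("on tongue",ok)
f0=get_state()["ft_force"]
xc=-.14
while xc<-.026:
    xc+=.006 if xc<-.05 else .003
    ctrl.movel(tc(xc,z),speed=.06)
    f=get_state()["ft_force"]-f0;fx=f[:2]@U;fy=f[:2]@[-U[1],U[0]]
    print(round(xc,3),f.round(1),round(fx,1),round(fy,1),round(get_state()["time_s"],1))
    if fx<-25 or abs(fy)>25 or abs(f[2])>30:break
st("end")
```

```text
on tongue True t 27.96 p [ 0.3764 -0.2326  0.0085] F [ 0.6 -0.  -1.9] gap 0.0622 g 109.2
-0.134 [ 0.3 -0.  -0.4] 0.3 0.0 28.2
-0.128 [-0.2 -0.4 -0.8] -0.1 -0.4 28.5
-0.122 [-0.   0.8 -0.6] -0.1 0.8 28.7
-0.116 [-0.8  0.4 -0.8] -0.9 0.3 29.0
-0.11 [-1.2 -0.3 -1. ] -1.1 -0.5 29.2
-0.104 [-0.9  0.3 -0.3] -0.9 0.2 29.5
-0.098 [-1.8  0.7  0.1] -1.8 0.4 29.7
-0.092 [-0.5  0.3 -0.7] -0.5 0.2 30.0
-0.086 [-0.9  0.9 -0.4] -1.0 0.8 30.2
-0.08 [-1.1 -0.5 -0.6] -1.0 -0.6 30.5
-0.074 [-0.3  0.1 -0.7] -0.3 0.1 30.7
-0.068 [-0.7  0.3 -0. ] -0.8 0.3 31.0
-0.062 [-1.1  0.6 -0.4] -1.2 0.4 31.2
-0.056 [-1.6  0.6 -0.3] -1.6 0.4 31.5
-0.05 [-1.   0.  -1.5] -1.0 -0.1 31.7
-0.047 [-0.9  0.4 -0.3] -0.9 0.3 32.0
-0.044 [-0.5 -0.3 -1. ] -0.4 -0.3 32.2
-0.041 [-0.8 -0.1 -0.8] -0.8 -0.2 32.5
-0.038 [-0.7 -0.7 -0. ] -0.6 -0.8 32.7
-0.035 [-1.  -0.5 -1. ] -0.9 -0.6 33.0
-0.032 [-5.4  2.   1. ] -5.6 1.3 33.2
-0.029 [-10.7   3.7   7.6] -11.0 2.4 33.5
-0.026 [-15.9   5.2  12.9] -16.4 3.3 33.7
end t 33.71 p [ 0.4816 -0.2447  0.0079] F [-15.3   5.2  11.1] gap 0.0622 g 110.9
```

The plate slid in freely and then met firm resistance at the expected home depth. Next I'll let go, retreat and check its position.

Run:
```python
from h import *
ctrl.move_gripper(.085);s=st("open")
p=s["eef_pos"]
ctrl.movel([p[0],p[1],.14],speed=.12);st("up")
ctrl.move_ptp([.45,.0,.30],q(YAW)) if ctrl.inverse_kinematics([.45,.0,.30],q(YAW)) is not None else ctrl.move_j([-1.417,.383,.044,1.598,-.018,1.161,-.05])
st("away")
t=viewer.read_camera("top");sc=viewer.read_camera("scene");cv2.imwrite("pics/t5.png",t[:,:,::-1])
N=np.array([-U[1],U[0]])
a=np.hstack([cv2.resize(t[170:245,360:430,::-1],None,fx=5,fy=5,interpolation=cv2.INTER_CUBIC),cv2.resize(sc[200:275,335:425,::-1],None,fx=5,fy=5,interpolation=cv2.INTER_CUBIC)])
cv2.imwrite("pics/fin.png",a)
for n,xc,yc in(("RR",-.1,-.032),("RL",-.1,.032)):
    w=[*(C+U*xc+N*yc),.036];print(n,((proj("top",w)[0]-[360,170])*5).round(),((proj("scene",w)[0]-[335,200])*5+[350,0]).round())
```

```text
open t 34.07 p [ 0.4917 -0.2461  0.0092] F [1.  0.6 0.2] gap 0.0848 g 0.0
up t 35.32 p [ 0.4911 -0.2457  0.1392] F [-0.2 -0.1  0.1] gap 0.085 g 0.0
away t 36.48 p [ 0.4497 -0.0006  0.2996] F [ 0.8 -0.2 -0.3] gap 0.0848 g 0.0
RR [194. 227.] [578. 246.]
RL [112. 217.] [506. 193.]
```

View pics/fin.png

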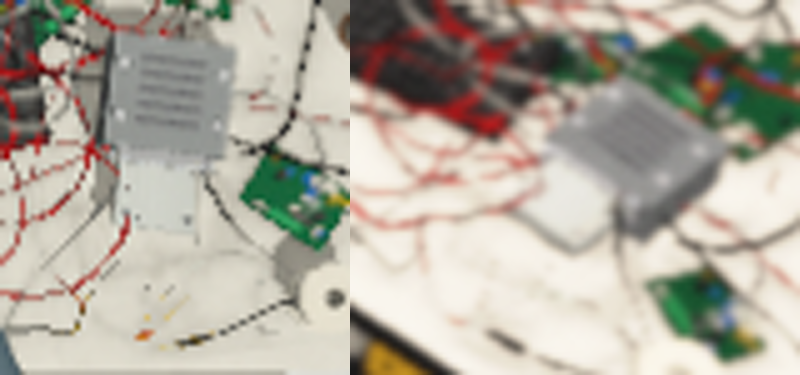

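The plate sits square in the slot. Its rear edge is near (158,227) in the crop, about 1 px short of my prediction, which is within the error of my chassis x estimate. To be sure, I'll nudge it from behind with the closed fingers.

Run:
```python
from h import *
ctrl.move_gripper(0,effort=40)
P0=lambda d,z:[*(C+U*d),z]
ctrl.move_ptp(P0(-.15,.12),q(YAW));ctrl.movel(P0(-.15,.028),speed=.12);s=st("behind");f0=s["ft_force"]
d=-.15
while d<-.095:
    d+=.003;ctrl.movel(P0(d,.028),speed=.04);s=get_state();fx=(s["ft_force"]-f0)[:2]@U
    print(round(d,3),round((s["eef_pos"][:2]-C)@U,4),round(fx,1),round(s["time_s"],1))
    if fx<-22:break
ctrl.movel(P0(-.15,.028),speed=.1);ctrl.movel(P0(-.15,.14),speed=.15);ctrl.move_ptp([.45,0,.30],q(YAW));st("away")
t=viewer.read_camera("top");cv2.imwrite("pics/t6.png",t[:,:,::-1]);o=cv2.imread("pics/t5.png")
for cc in(386,390,395):print(o[196:222,cc,1],t[196:222,cc,1])
```

```text
behind t 39.42 p [ 0.4189 -0.2376  0.0287] F [-0.3  0.1 -0.2] gap 0.0003 g 0.0
-0.147 -0.146 0.0 39.7
-0.144 -0.1436 0.7 39.9
-0.141 -0.1407 0.8 40.2
-0.138 -0.1377 0.8 40.4
-0.135 -0.1347 0.8 40.7
-0.132 -0.1317 0.5 40.9
-0.129 -0.1287 0.5 41.2
-0.126 -0.1257 1.0 41.4
-0.123 -0.1227 -0.1 41.7
-0.12 -0.1197 0.8 41.9
-0.117 -0.1167 0.8 42.2
-0.114 -0.1153 -2.6 42.4
-0.111 -0.1152 -7.5 42.7
-0.108 -0.1151 -10.7 42.9
-0.105 -0.1152 -14.8 43.2
-0.102 -0.1151 -19.6 43.4
-0.099 -0.1151 -23.9 43.7
away t 46.33 p [ 0.4494 -0.0009  0.2991] F [-0.7 -0.8 -0.4] gap 0.0002 g 0.0
[149 150 151 147 169 173 177 204 210 210 210 209 209 209 209 209 209 206
 208 212 216 217 216 213 212 211] [149 149 150 148 169 172 177 203 210 210 210 209 208 208 209 209 209 205
 207 202 213 217 216 213 212 211]
[150 152 151 150 170 177 201 210 211 211 212 211 211 212 212 212 211 211
 211 209 214 212 211 208 205 204] [150 151 151 150 170 178 201 210 211 211 211 211 212 212 212 211 211 211
 210 209 213 212 210 208 205 205]
[149 151 151 154 162 174 178 196 205 207 208 208 208 207 207 207 207 206
 205 206 200 213 214 211 205 195] [150 151 151 154 161 173 177 196 205 207 207 208 208 207 207 207 207 204
 206 205 211 215 214 211 205 196]
```

The plate did not move under a 24 N push, so it is against the back stop. The arm is clear, so I'll hand in the job.

Run:
```python
from h import *
ctrl.pause(.3);print(ctrl.sign_off())
```

```text
the job is handed in; nothing more can be done
None
```

I handed the job in at about 47 s. The gauge passed through the right-hand plate and is back in its stand, that plate is home against the slot's back stop, and the other plate, which I never tried the gauge in, was left on the inspection stand. No verdict came back.

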